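# Sight a marked post in the inspection mirror

## Task

Pull down the bottom-hinged front flap of the grey inspection box so that it lies fully open. Then take the yellow grip tab on top of the mirror inside and turn the mirror until the box's own little camera, looking into the mirror, sees the red band of the red-banded post in the middle of its view. The mirror springs back if released, so finish while still gripping it steady at that angle, and do not shift the posts or the other things on the bench.

Things in the scene. Friction and masses are not known exactly. Their poses are not given: they have to be found in the camera images.
- inspection_box: grey box fixed to the bench, 146 (x) x 220 (y) x 90 high mm, walls 6 mm, open at the top and behind its flap. Origin: underside, centre. Its own -x axis points out of the front (flap side). It stands turned so that the front faces roughly to the robot's right. Inside: a small black camera (top at 73 mm) at y = +78 mm, looking along the box's -y at the mirror, which stands at y = -35 mm.
- camera_lens (a point): front of the camera's lens, 55 mm above the bench; the camera's line of sight runs from here level to the mirror's turning axis.
- flap (a joint): front flap, a dark steel panel hinged along its lower edge (hinge 74.5 mm in front of the box's origin, 10 mm above the bench), 206 wide, 6 thick, top edge 91 mm above the bench: 0 rad upright (shut), 1.55 lying fully open. Weak friction holds it near upright (it may start up to 0.08 rad open); beyond about 0.3 rad it falls open by itself, damped.
- flap_tab (a point): in the blue pull tab that stands up from the middle part of the flap's top edge, 44 mm wide along the box's y, 6 mm thick, 91 to 116 mm above the bench while shut; the point lies at its centre, 104 mm above the bench (12 mm below its upper edge, 94 mm from the hinge line). Both its sides are free: it can be pinched from above or pulled from inside the box.
- mirror (a joint): the mirror's angle about its vertical axis: 0 rad at rest, mirror facing the camera (normal along the box's +y); grows counter-clockwise seen from above, to 1.35, so that at pi/4 the camera looks straight out of the front. A weak spring (0.015 Nm at 0, 0.055 Nm at 1.3 rad) turns it back to 0 when released. The mirror's normal at angle q points along box direction 90 deg + q (counter-clockwise from the box's +x); the camera's view leaves at 90 deg + 2 q.
- mirror_grip (a point): point to grip, on the mirror's turning axis, 122 mm above the bench: middle of the free part of the yellow grip tab, 36 mm long in the mirror's plane, 12 mm thick across it, from 87 to 142 mm above the bench. It turns with the mirror; this point's x axis lies along the tab, its y axis is the mirror's normal. The mirror below it is 64 wide, 64 high, 7.5 mm thick in a black frame, reflecting face on the axis.
- view_line: not a thing to handle: the line along which the camera sees after the mirror (a small dark disc under the mirror carries it). Origin on the mirror's axis 55 mm above the bench, x axis along the reflected line of sight, level; it turns twice as far as the mirror.
- red_band (a point): centre of the red band (60 mm diameter, 33 to 77 mm above the bench) of an upright white post, 90 mm high on a 66 mm foot, that carries a cream plaster jaw cast; 55 mm above the bench. This is the marker to be seen; it stands outside the box in front of its flap, clear of it.
- blue_band (a point): same on a like post with a blue band and a blue cast, not to be sighted; which of the two stands nearer the robot varies.
- wax_box: small white and red carton, 62 x 100 x 24 mm, bystander. Origin: underside, centre.
- powder_pot: clear pot with cream lid, 74 mm across, 78 high, bystander. Origin: underside, centre.
- bowl: green rubber bowl, 121 mm across, 63 high, bystander. Origin: underside, centre.

How it is judged:
On the way, in this order (a step that is already met when the one before it is completed fails the run):
1. the flap lies fully open (value of joint flap above 1.4 rad), for 0.2 s.
2. with the flap open, the mirror shows the red band to the camera (value of joint flap above 1.4 rad and y of red_band in the frame of view_line between -0.026 and 0.026 m and x of red_band in the frame of view_line above 0.1 m), for 0.3 s.
At the end, for the whole second after the job is handed in: The flap is open beyond 1.4 rad; the camera's reflected line of sight passes within 26 mm of the centre of the red band (which has a radius of 30 mm); the mirror is at rest (under 0.05 rad/s) and the fingers still hold it (over 1 N). All this through the last second (all of step 2 and contact force between the fingers and mirror above 1 N and velocity of joint mirror between -0.05 and 0.05 rad/s); the arm keeps its last pose, push and grip.
It fails at once if the red-banded post is shifted by more than 12 mm (distance of red_band from where it was at the start of the episode above 0.012 m).
It fails at once if the blue-banded post is shifted by more than 12 mm (distance of blue_band from where it was at the start of the episode above 0.012 m).
It fails at once if the wax box is shifted by more than 12 mm (distance of wax_box from where it was at the start of the episode above 0.012 m).
It fails at once if the powder pot is shifted by more than 12 mm (distance of powder_pot from where it was at the start of the episode above 0.012 m).
It fails at once if the green bowl is shifted by more than 12 mm (distance of bowl from where it was at the start of the episode above 0.012 m).
It also fails if it takes over 42 s, if anything falls off the work surface, if the arm or the gripper's body presses on something with over 40 N, if the wrist force passes 120 N, or if a joint passes its speed limit or range.

## Robot

A 7-joint arm with a two-finger parallel gripper is mounted at the origin on a cart in front of the work surface, level with it; the furniture and walls round the work are solid. World frame = base frame: x ahead of the robot, y to its left, z up, the work surface at z = 0. Lengths are in m, angles in rad, forces in N, time in s.
With the tool pointing down it reaches from about 0.425 to 0.925 m from the base axis. Payload 6.8 kg.
Tool frame: the origin (TCP) lies on the front face of the gripper's body, between the roots of the fingers; the fingertips stand 73 mm ahead of it and the grasp point (between the pads) lies 54 mm ahead of it; z points along the fingers, y is the direction in which the jaws open and shut (so a half turn about z gives the same grasp; the last joint's range is limited). The gripper opens to 85 mm and grips with 20 to 120 N. Pads are 22 mm wide; open, the fingers measure 114 mm over their backs; the gripper's body (76 mm by 85 mm) begins 54 mm behind the grasp point. The pads swing forward as they close: fully open they stand 13 mm farther back than shut.
Start: joints at [-1.399, 0.477, 0.022, 1.555, -0.011, 1.109, -0.083], TCP at [0.186, 0.649, 0.304] pointing down, gripper open.
Joint ranges: [-2.96, 2.96], [-0.34, 2.1], [-1.41, 1.46], [0.24, 2.44], [-1.37, 4.51], [0.17, 1.92], [-2.96, 2.96]. Speed limits (rad/s): [2.39, 2.39, 3.14, 3.14, 3.14, 3.14, 3.14].

## Interface

Orientations are given as a unit quaternion [w, x, y, z].
In Python, from station import get_obs, read_camera, hand_in, spot_in, cut_out, spot_point gives the robot as it stands. The module is installed in compiled form; this text tells all that it offers.
- The arm moves only by the tool move_arm, never from a script. Its arguments are lists of equal length, an entry for each row: "gripper": the opening, from 0 (shut) to 1 (fully open); "xyz": the shift along the tool's x, y, z in cm, a list of three; "twist": the turn about the tool's z in rad. A call has 1 to 5 rows; each row is the pose to reach, as a shift and turn from the pose commanded when the call began, along the tool's axes at that moment; what a row does not reach only later rows make up. A row lasts 1/12 s, in which the tool goes at most 41.7 mm and 7.16 degrees, less where a joint would pass 70% of its speed; a pose out of reach is approached as far as the arm can. A call with a gripper value outside its range is refused whole. The fingers move at their own pace and stop on an object; "squeeze" is the grip in N (left out, the last holds). Time passes only in rows, so rows that repeat a pose let the fingers close. It gives the time, the measured TCP pose, the force and the opening at its end, in the units of the state.
- get_obs(): the state, without advancing time (a new reading comes with each control period).
- read_camera(name): name is "scene" or "top" or "wrist"; returns a dict with "pixels" (480x640x3 uint8, red, green, blue), "fx", "fy", "cx", "cy" (pixels), "R" (3x3) and "t" (3): a world point X has camera coordinates R X + t. Camera axes: x right, y down, z forward; pixel columns grow to the right and rows downward; lengths in m; the calibration is good to about 2 mm. A picture is of the moment at which its call begins. There is no depth.
- hand_in(): hands the job in, once; it reports no verdict.
Trained networks look in the newest picture that a camera, given by its name, has taken for a name from the list of things; names that differ only in an ending like _2 or _b are one class to them, and where a whole thing is asked for, a point or a joint stands for the part that bears it (a point fixed in the world has none). Each returns a list of dicts, best first, with "p" (0 to 1); they miss things now and then, are a little off and sometimes report something else, mostly with a low value. They report only what shows in the picture. A call takes as long as a camera call.
- spot_in(query, camera): "centre" ([x, y, z] in m, in world coordinates, good to about 4 mm: the middle of the surface that is visible of it).
- cut_out(query, camera): "pixels" (480x640 bool, what is visible of it).
- spot_point(query, camera): "centre" ([x, y, z] in m, in world coordinates, good to about 4 mm: a listed point, or the origin of a listed thing).
The state is a dict: "t": time; "q": joint angles; "joint_vel": joint speeds; "joint_torque": joint torques, N m; "eef_pos": TCP position; "tool_rot": TCP orientation; "contact_force": force on the tool from outside, world axes, zero at the start; "torque": the same for the moment, N m; "gripper_width": opening from 0.0 (shut) to 1.0 (fully open).
Only numpy, scipy, OpenCV 4.12 (cv2) and the standard library are available. Lean on these libraries where they do the work, as an engineer would, in place of code of your own. Each camera call takes 0.05 s, during which the arm holds its last target.

## Working session

There is one attempt and no reset: what is moved stays moved. The work goes in short steps, Python scripts to look and compute and a tool call to move; the robot and the scene stay as the last step left them, time stands still between calls to the robot, and variables do not carry over. Pictures are saved under pics/ and viewed, and the job is handed in when it is done.

Besides the shell and the picture viewer there is one more tool, called after ">>>" as a command line: name --pt "numbers of a row" for each row, then --argument value for the rest. move_arm: Moves the arm, as the interface text tells. Its arguments: {"type":"object","properties":{"gripper":{"type":"array","items":{"type":"number"}},"xyz":{"type":"array","items":{"type":"array","items":{"type":"number"}}},"twist":{"type":"array","items":{"type":"number"}},"squeeze":{"type":"number"}},"required":["gripper","xyz","twist"]}

```bash
mkdir -p pics; python3 - <<'E'
from station import *
import cv2
o=get_obs(); print({k:(v.tolist() if hasattr(v,'tolist') else v) for k,v in o.items()})
for c in ["scene","top"]:
    r=read_camera(c); cv2.imwrite(f"pics/{c}0.png",cv2.cvtColor(r["pixels"],cv2.COLOR_RGB2BGR))
    print(c,r["fx"],r["R"],r["t"])
    for n in ["inspection_box","camera_lens","flap_tab","mirror_grip","view_line","red_band","blue_band","wax_box","powder_pot","bowl"]:
        print(n,[(d["centre"],round(d["p"],2)) for d in spot_point(n,c)[:2]])
E
```

```text
{'t': 0.0, 'q': [-1.3990622521310605, 0.4777993902859143, 0.02234113680825145, 1.556447972647458, -0.01150795472019479, 1.1093106489396272, -0.08307391325007826], 'joint_vel': [-0.0004442240511751116, 0.0005344997683901694, -0.0015356025943449145, 0.0010276464068079535, -0.0018782697963669545, 0.0004394440399772166, 0.000760404122117868], 'joint_torque': [-0.00015851079297135584, -59.64471101760864, 1.608104445040226, -28.119606971740723, 0.012443956802599132, 0.00925263186218217, -3.0947397817726596e-05], 'eef_pos': [0.18630897400171212, 0.648298539665595, 0.30292757271310006], 'tool_rot': [-6.329186848949035e-05, 0.1394396496144351, 0.9902301450995337, -0.0009164309572965497], 'contact_force': [0.0630457689864444, -0.023843106141616943, 0.1320219168839812], 'torque': [-0.03182314419193626, -0.00015697367611280252, -0.012155006093393294], 'gripper_width': 1.0010764752072232}
scene 494.2245909775049 [[ 0.49111068 -0.87094508 -0.01627753]
 [-0.56205753 -0.30254765 -0.76977675]
 [ 0.66550855  0.3871945  -0.63810563]] [-0.18874485  0.36335702  1.03875605]
inspection_box [([0.5034, 0.246
[... 462 characters left out ...]
-0.3096, -0.0019], 0.86)]
bowl [([0.4426, 0.455, 0.0023], 0.58)]
top 573.6650334019895 [[ 0.38693187 -0.9220835  -0.0067639 ]
 [-0.85003662 -0.35383688 -0.39017587]
 [ 0.35738141  0.15672104 -0.92071551]] [-0.11549311  0.51291294  1.48998375]
inspection_box [([0.4976, 0.2443, -0.0026], 0.9)]
camera_lens [([0.4503, 0.2426, 0.0568], 0.84), ([0.4742, 0.1621, 0.1033], 0.68)]
flap_tab []
mirror_grip [([0.5311, 0.2453, 0.1213], 0.82)]
view_line [([0.5354, 0.2453, 0.0595], 0.44)]
red_band []
blue_band [([0.4565, -0.1279, 0.0548], 0.85)]
wax_box [([0.4174, -0.2943, 0.001], 0.77)]
powder_pot [([0.5493, -0.3109, -0.0017], 0.72), ([0.5319, 0.2461, 0.1217], 0.62)]
bowl [([0.4425, 0.4549, 0.0005], 0.97)]
```

View pics/scene0.png

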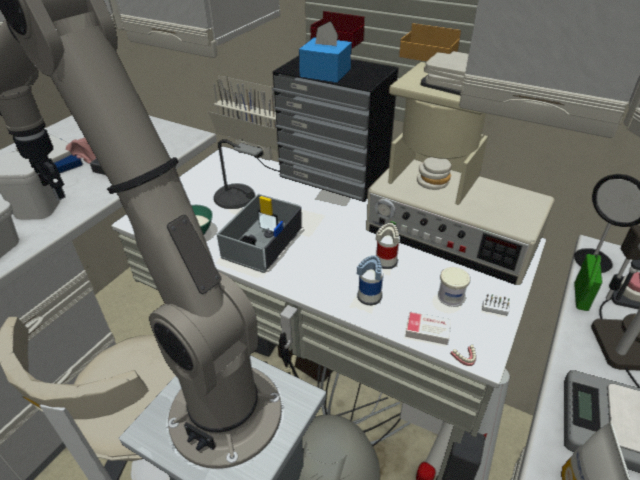

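View pics/top0.png

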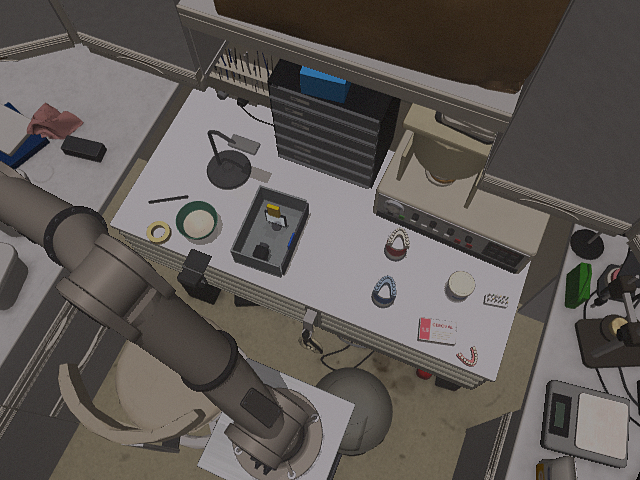

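```bash
cat > h.py <<'E'
from station import *
import cv2, numpy as np
def proj(r,X):
    p=np.asarray(X)@np.array(r["R"]).T+np.array(r["t"]); return np.c_[r["fx"]*p[:,0]/p[:,2]+r["cx"],r["fy"]*p[:,1]/p[:,2]+r["cy"]]
def w(b,L):
    L=np.atleast_2d(L); c,s=np.cos(b[2]),np.sin(b[2]); return np.c_[b[0]+c*L[:,0]-s*L[:,1],b[1]+s*L[:,0]+c*L[:,1],L[:,2]]
E
python3 - <<'E'
from h import *
for c,(x0,y0,x1,y1) in {"scene":(205,180,315,280),"top":(220,175,320,285)}.items():
    r=read_camera(c); im=cv2.cvtColor(r["pixels"],cv2.COLOR_RGB2BGR)[y0:y1,x0:x1]
    cv2.imwrite(f"pics/{c}crop.png",cv2.resize(im,None,fx=5,fy=5,interpolation=cv2.INTER_CUBIC))
E
```

```text
(no output)
```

View pics/topcrop.png

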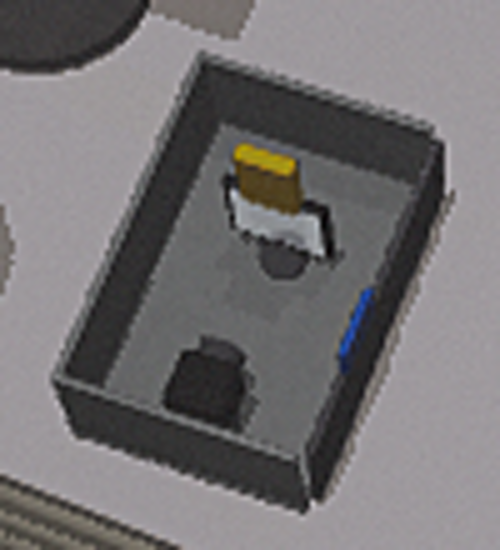

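View pics/scenecrop.png

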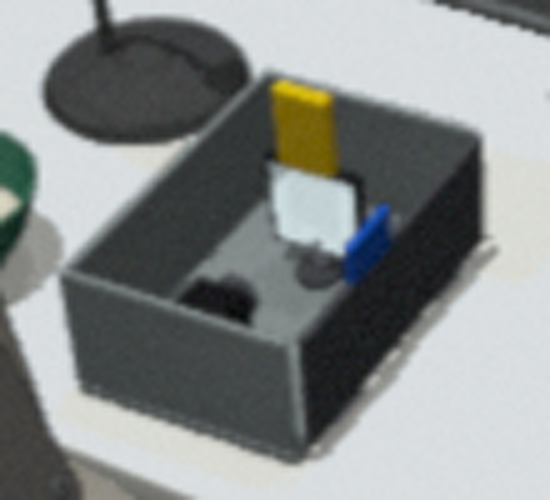

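```bash
python3 - <<'E'
from h import *
from scipy.optimize import least_squares
L=np.array([[.073,-.11,.09],[.073,.11,.09],[-.073,.11,.09],[-.073,-.11,.09],[.073,.11,0],[-.073,.11,0]])
P={"top":[(200,52),(57,380),(305,455),(437,130),(80,432),(307,508)],"scene":[(265,72),(63,270),(295,343),(480,132),(82,390),(297,462)]}
off={"top":(220,175),"scene":(205,180)}
rs={c:read_camera(c) for c in P}
PX={c:np.array(P[c])/5+off[c]-.4 for c in P}
f=lambda b:np.concatenate([(proj(rs[c],w(b,L))-PX[c]).ravel() for c in P])
s=least_squares(f,[.5,.245,1.3],loss='soft_l1'); print(s.x,np.degrees(s.x[2])); print(s.fun.round(1).reshape(2,6,2))
b=s.x
print("tab",w(b,[-.0775,0,.104]),"mirror",w(b,[0,-.035,.122]),"lens",w(b,[0,.06,.055]))
for c in P:
    s2=least_squares(lambda b:(proj(rs[c],w(b,L))-PX[c]).ravel(),b); print(c,s2.x)
np.save("b.npy",b)
for c in P:
  for n in ["red_band","blue_band","mirror_grip","flap_tab"]:
    for k in range(2): 
        read_camera(c); print(c,n,[(np.round(d["centre"],4),round(d["p"],2)) for d in spot_point(n,c)[:2]])
  im=cv2.cvtColor(rs[c]["pixels"],cv2.COLOR_RGB2BGR)
  for p in proj(rs[c],w(b,L)): cv2.circle(im,tuple(int(v) for v in p),1,(0,255,0),-1)
  for n in ([.073,-.11,.09],):pass
E
```

```text
[0.50104959 0.24402042 1.63189033] 93.5004282932098
[[[ 0.3 -0.7]
  [-0.4 -0.1]
  [-0.9  1.1]
  [-0.1 -1.7]
  [-0.3  0.8]
  [ 1.   1.2]]

 [[ 0.5 -1.6]
  [-0.4 -0.1]
  [-1.  -0.2]
  [ 0.  -2.1]
  [ 0.3  0.3]
  [ 1.3  0.7]]]
tab [[0.50578143 0.16666501 0.104     ]] mirror [[0.53598429 0.24615738 0.122     ]] lens [[0.44116153 0.24035706 0.055     ]]
top [0.50147906 0.2439663  1.62933354]
scene [0.49940138 0.24312722 1.62826654]
top red_band [(array([ 0.5963, -0.1087,  0.0602]), 0.56)]
top red_band [(array([ 0.5967, -0.1036,  0.0554]), 0.87)]
top blue_band [(array([ 0.4544, -0.123 ,  0.0539]), 0.66)]
top blue_band [(array([ 0.4572, -0.1259,  0.0522]), 0.84)]
top mirror_grip []
top mirror_grip [(array([0.5313, 0.2465, 0.1209]), 0.62), (array([0.5348, 0.248 , 0.0561]), 0.39)]
top flap_tab [(array([0.4743, 0.161 , 0.106 ]), 0.91)]
top flap_tab [(array([0.4744, 0.1658, 0.1038]), 0.6)]
scene red_band [(array([ 0.5949, -0.1077,  0.0542]), 0.8)]
scene red_band [(array([ 0.594 , -0.1076,  0.0545]), 0.89)]
scene blue_band [(array([ 0.4521, -0.1207,  0.0529]), 0.8)]
scene blue_band [(array([ 0.4541, -0.1205,  0.0524]), 0.68)]
scene mirror_grip [(array([0.5326, 0.2464, 0.1276]), 0.77)]
scene mirror_grip [(array([0.5333, 0.247 , 0.127 ]), 0.68)]
scene flap_tab [(array([0.4713, 0.1649, 0.1077]), 0.92)]
scene flap_tab [(array([0.4714, 0.166 , 0.1034]), 0.92)]
```

```bash
cat >> h.py <<'E'
from scipy.spatial.transform import Rotation as Ro
def cmd(pos,yang,n=5):
    o=get_obs(); q=o["tool_rot"]; R=Ro.from_quat([q[1],q[2],q[3],q[0]]).as_matrix()
    d=R.T@(np.array(pos)-o["eef_pos"])*100
    y=R[:,1]; cur=np.degrees(np.arctan2(y[1],y[0])); tw=-np.radians((yang-cur+180)%360-180)
    print("t",round(o["t"],2),"pos",np.round(o["eef_pos"],4),"yang",round(cur,2),"tilt",np.round(R[:,2],3),"F",np.round(o["contact_force"],1),"g",round(o["gripper_width"],3),"-> shift cm",d.round(2),"twist",round(tw,4))
E
python3 - <<'E'
from h import *
b=np.load("b.npy"); p=w(b,[-.04,.03,.25])[0]; print(p)
cmd(p,3.5)
E
```

```text
[0.4735478  0.20226337 0.25      ]
t 2.9 pos [0.1864 0.6488 0.3039] yang 73.97 tilt [ 0.  0. -1.] F [-0.8  0.6 -0.7] g 1.004 -> shift cm [-39.93 -34.99   5.39] twist 1.23
```

>>> move_arm --gripper '[0,0,0,0,0]' --pt "-2.5 -2.2 0" --pt "-5.2 -4.6 0" --pt "-7.9 -7 0" --pt "-10.6 -9.3 0" --pt "-13.3 -11.7 0" --twist '[0.1,0.2,0.3,0.4,0.5]'

```text
t: 3.32
eef_pos: [0.2827, 0.4982, 0.304]
tool_rot: [-0.0, 0.382, 0.924, 0.0]
contact_force: [0.9, 0.3, 0.6]
gripper_width: 0.299
```

```bash
python3 -c "
from h import *
cmd([.4735,.2023,.25],3.5)"
```

```text
t 3.32 pos [0.2827 0.4982 0.304 ] yang 45.05 tilt [ 0.  0. -1.] F [0.9 0.3 0.6] g 0.299 -> shift cm [-34.41  -7.46   5.39] twist 0.7251
```

>>> move_arm --gripper '[0,0,0,0,0]' --pt "-3.4 -0.7 0.5" --pt "-6.8 -1.4 1" --pt "-10.2 -2.1 1.5" --pt "-13.6 -2.8 2" --pt "-17 -3.6 2.5" --twist '[0.1,0.2,0.3,0.4,0.5]'

```text
t: 3.73
eef_pos: [0.3783, 0.3531, 0.279]
tool_rot: [-0.0, 0.599, 0.801, 0.0]
contact_force: [1.7, 0.4, 0.2]
gripper_width: 0.001
```

```bash
python3 -c "
from h import *
cmd([.4735,.2023,.25],3.5)"
```

```text
t 3.73 pos [0.3783 0.3531 0.279 ] yang 16.4 tilt [ 0.     0.001 -1.   ] F [1.7 0.4 0.2] g 0.001 -> shift cm [-17.16   4.88   2.89] twist 0.2251
```

>>> move_arm --gripper '[0,0,0,0,0]' --pt "-3.6 1 0.6" --pt "-7.2 2 1.2" --pt "-10.8 3 1.8" --pt "-14.4 4 2.4" --pt "-17.1 4.9 2.9" --twist '[0.06,0.12,0.18,0.22,0.22]'

```text
t: 4.15
eef_pos: [0.4746, 0.2016, 0.2499]
tool_rot: [0.0, 0.683, 0.73, 0.0]
contact_force: [0.0, -0.2, 0.4]
gripper_width: -0.002
```

```bash
python3 -c "
from h import *
b=np.load('b.npy')
cmd(w(b,[-.04,.03,.16])[0],3.5)
r=read_camera('wrist'); cv2.imwrite('pics/w1.png',cv2.cvtColor(r['pixels'],cv2.COLOR_RGB2BGR))
for n in ['flap_tab','mirror_grip']: print(n,[(np.round(d['centre'],4),round(d['p'],2)) for d in spot_point(n,'wrist')[:2]])"
```

```text
t 4.15 pos [0.4746 0.2016 0.2499] yang 3.82 tilt [ 0.001 -0.    -1.   ] F [ 0.  -0.2  0.4] g -0.002 -> shift cm [ 0.07 -0.11  8.99] twist 0.0055
flap_tab [(array([0.4768, 0.1666, 0.1025]), 0.75)]
mirror_grip [(array([0.5324, 0.2498, 0.119 ]), 0.84)]
```

View pics/w1.png

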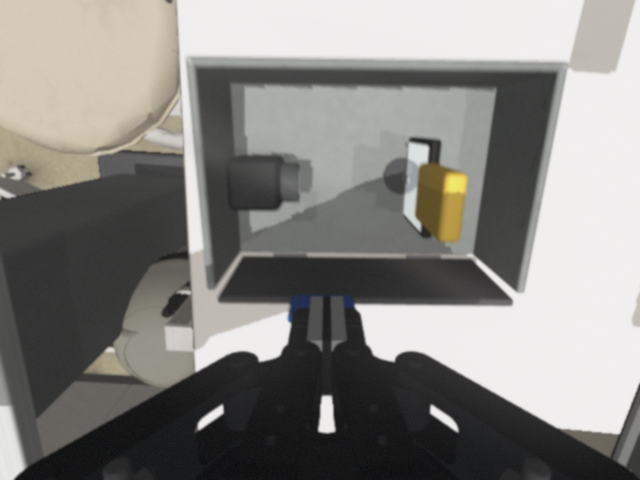

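>>> move_arm --gripper '[0,0,0,0,0]' --pt "0 0 2" --pt "0 0 4.5" --pt "0 0 7" --pt "0 0 8.5" --pt "0 0 9" --twist '[0,0,0,0,0]'

```text
t: 4.72
eef_pos: [0.4716, 0.2059, 0.1578]
tool_rot: [-0.001, 0.681, 0.733, -0.002]
contact_force: [0.1, 0.1, 0.0]
gripper_width: 0.002
```

```bash
python3 -c "
from h import *
b=np.load('b.npy')
cmd(w(b,[-.09,.03,.16])[0],3.5)
r=read_camera('wrist'); cv2.imwrite('pics/w2.png',cv2.cvtColor(r['pixels'],cv2.COLOR_RGB2BGR))
r=read_camera('scene'); cv2.imwrite('pics/s2.png',cv2.resize(cv2.cvtColor(r['pixels'],cv2.COLOR_RGB2BGR)[140:300,180:400],None,fx=3,fy=3))"
```

```text
t 4.72 pos [0.4716 0.2059 0.1578] yang 4.21 tilt [-0.004 -0.001 -1.   ] F [0.1 0.1 0. ] g 0.002 -> shift cm [-5.37  0.1  -0.21] twist 0.0125
```

View pics/s2.png

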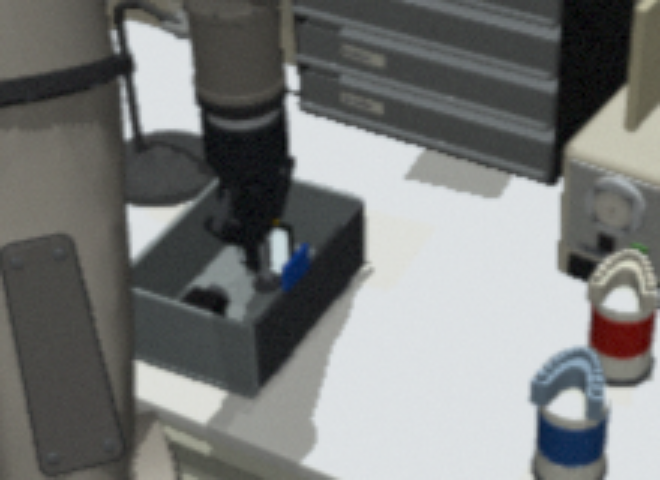

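View pics/w2.png

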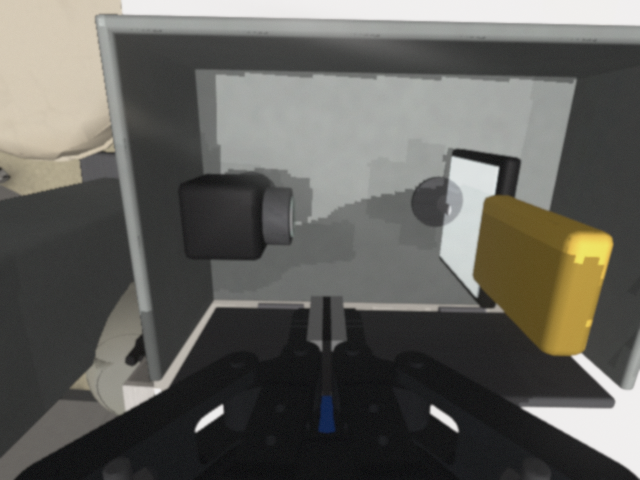

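>>> move_arm --gripper '[0,0,0,0,0]' --pt "-1.5 0 0" --pt "-3 0 0" --pt "-4.5 0 0" --pt "-6 0 0" --pt "-7.5 0 0" --twist '[0,0,0,0,0]'

```text
t: 5.23
eef_pos: [0.4796, 0.1304, 0.1615]
tool_rot: [0.0, 0.681, 0.732, 0.001]
contact_force: [0.2, 0.5, 0.1]
gripper_width: -0.0
```

```bash
python3 -c "
from h import *
b=np.load('b.npy')
cmd(w(b,[-.115,.03,.16])[0],3.5)
r=read_camera('scene'); cv2.imwrite('pics/s3.png',cv2.resize(cv2.cvtColor(r['pixels'],cv2.COLOR_RGB2BGR)[140:300,180:400],None,fx=3,fy=3))"
```

```text
t 5.23 pos [0.4796 0.1304 0.1615] yang 4.13 tilt [ 0.002  0.002 -1.   ] F [0.2 0.5 0.1] g -0.0 -> shift cm [-0.29 -0.17  0.15] twist 0.011
```

View pics/s3.png

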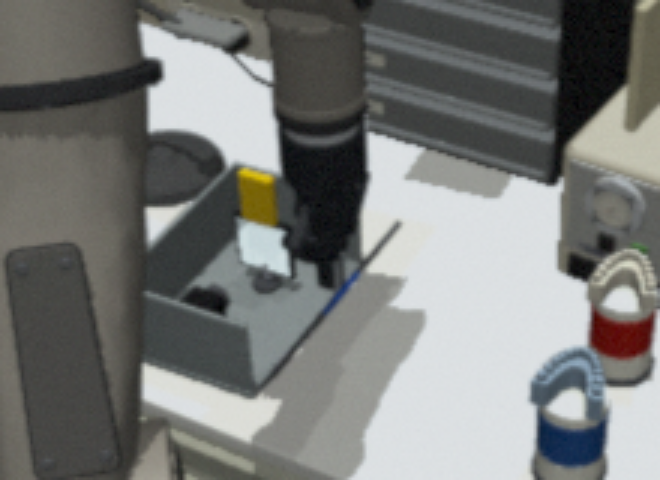

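>>> move_arm --gripper '[0,0.5,1,1,1]' --pt "0 0 -2.5" --pt "0 0 -5.5" --pt "0 0 -9" --pt "3 0 -10" --pt "6 0 -10" --twist '[0,0,0,0,0]'

```text
t: 5.7
eef_pos: [0.4768, 0.1904, 0.265]
tool_rot: [0.001, 0.683, 0.73, 0.004]
contact_force: [0.8, 0.7, -0.8]
gripper_width: 0.561
```

```bash
python3 -c "
from h import *
b=np.load('b.npy')
cmd([.534,.2463,.25],3.5)
r=read_camera('scene'); cv2.imwrite('pics/s4.png',cv2.resize(cv2.cvtColor(r['pixels'],cv2.COLOR_RGB2BGR)[140:300,180:400],None,fx=3,fy=3))
r=read_camera('wrist'); cv2.imwrite('pics/w4.png',cv2.cvtColor(r['pixels'],cv2.COLOR_RGB2BGR))
print([(np.round(d['centre'],4),round(d['p'],2)) for d in spot_point('mirror_grip','wrist')[:2]])
"
```

```text
t 5.7 pos [0.4768 0.1904 0.265 ] yang 3.83 tilt [ 0.008  0.005 -1.   ] F [ 0.8  0.7 -0.8] g 0.561 -> shift cm [5.19 6.07 1.58] twist 0.0058
[(array([0.5347, 0.2449, 0.1188]), 0.57)]
```

View pics/s4.png

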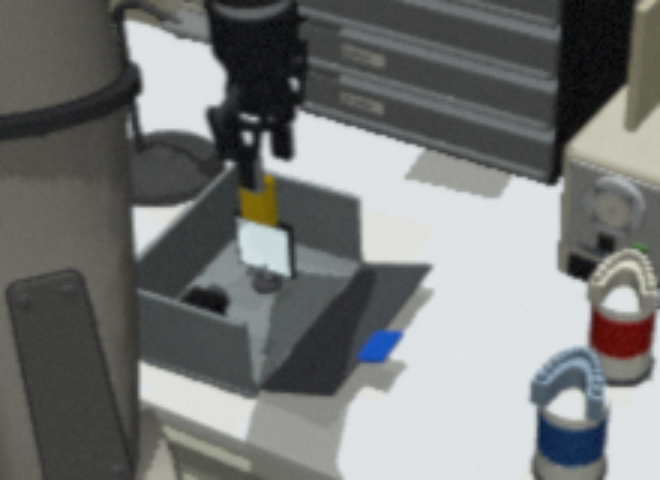

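View pics/w4.png

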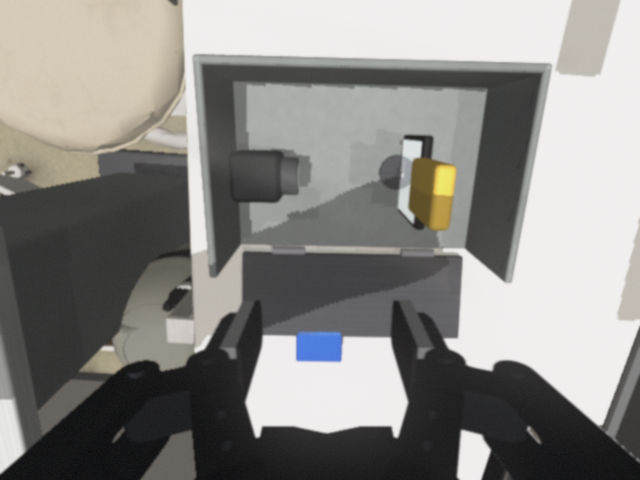

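>>> move_arm --gripper '[1,1,1,1,1]' --pt "1.5 1.8 0.3" --pt "3 3.6 0.8" --pt "4.3 5 1.2" --pt "5.1 6 1.5" --pt "5.1 6 1.5" --twist '[0,0,0,0,0]'

```text
t: 6.27
eef_pos: [0.532, 0.2465, 0.2447]
tool_rot: [0.0, 0.681, 0.732, 0.0]
contact_force: [-0.8, -0.0, 0.3]
gripper_width: 1.003
```

```bash
python3 -c "
from h import *
b=np.load('b.npy')
for n in ('scene','top','wrist'):
  r=read_camera(n)
  print(n,[(np.round(d['centre'],4),round(d['p'],2)) for d in spot_point('mirror_grip',n)[:2]],[(np.round(d['centre'],4),round(d['p'],2)) for d in spot_point('red_band',n)[:2]],[(np.round(d['centre'],4),round(d['p'],2)) for d in spot_point('camera_lens',n)[:2]])
im=cv2.cvtColor(r['pixels'],cv2.COLOR_RGB2BGR); cv2.imwrite('pics/w5raw.png',im)
np.savez('w5.npz',**{k:r[k] for k in r})
E=np.array([[.073,-.11,.09],[.073,.11,.09],[-.067,.11,.09],[-.067,-.11,.09]])
p=proj(r,w(b,E)).astype(int); cv2.polylines(im,[p.reshape(-1,1,2)],False,(0,255,0),1)
T=np.array([[x,-.035+y,.142] for x,y in((.018,.006),(-.018,.006),(-.018,-.006),(.018,-.006))])
cv2.polylines(im,[proj(r,w(b,T)).astype(int).reshape(-1,1,2)],True,(255,0,255),1)
cv2.imwrite('pics/w5.png',im)
cmd([.534,.2463,.176],3.5)
"
```

```text
scene [(array([0.533 , 0.247 , 0.1253]), 0.96)] [(array([ 0.5951, -0.1083,  0.0546]), 0.84)] [(array([0.451 , 0.2413, 0.0538]), 0.87)]
top [(array([0.5324, 0.2457, 0.1234]), 0.68)] [(array([ 0.6   , -0.108 ,  0.0563]), 0.9)] [(array([0.451 , 0.2411, 0.0559]), 0.58)]
wrist [(array([0.5322, 0.2474, 0.1219]), 0.87)] [] [(array([0.454 , 0.2404, 0.0539]), 0.77)]
t 6.87 pos [0.5307 0.2448 0.245 ] yang 4.06 tilt [ 0.  0. -1.] F [ 0.2  0.3 -1.4] g 1.0 -> shift cm [0.13 0.34 6.9 ] twist 0.0098
```

View pics/w5.png

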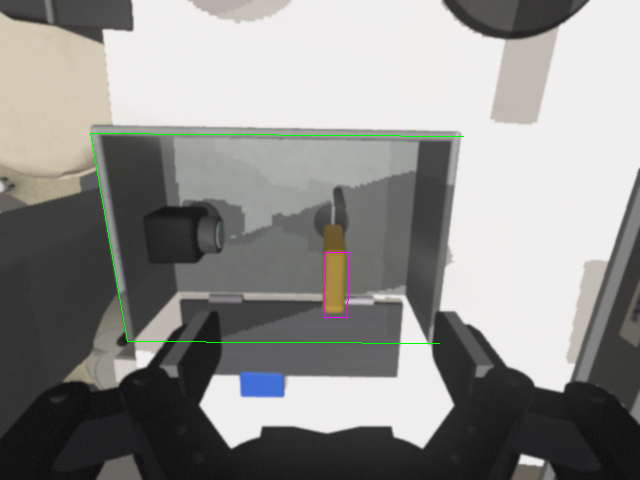

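>>> move_arm --gripper '[1,1,1,1,1]' --pt "0.2 0.2 1.5" --pt "0.2 0.2 3.5" --pt "0.2 0.2 5.5" --pt "0.2 0.2 6.5" --pt "0.2 0.2 6.8" --twist '[0.01,0.01,0.01,0.01,0.01]'

```text
t: 7.28
eef_pos: [0.5316, 0.2466, 0.1751]
tool_rot: [-0.0, 0.685, 0.728, -0.002]
contact_force: [-0.3, 0.2, -0.5]
gripper_width: 0.997
```

```bash
python3 -c "
from h import *
r=read_camera('wrist')
print([(np.round(d['centre'],4),round(d['p'],2)) for d in spot_point('mirror_grip','wrist')[:2]])
im=cv2.cvtColor(r['pixels'],cv2.COLOR_RGB2BGR); cv2.imwrite('pics/w6.png',im)
cmd([.5325,.2468,.176],3.4)
"
```

```text
[(array([0.5342, 0.2481, 0.1217]), 0.92)]
t 7.38 pos [0.5326 0.2469 0.1767] yang 3.48 tilt [-0.001 -0.001 -1.   ] F [0.8 0.  0.6] g 1.001 -> shift cm [-0.01 -0.01  0.07] twist 0.0015
```

View pics/w6.png

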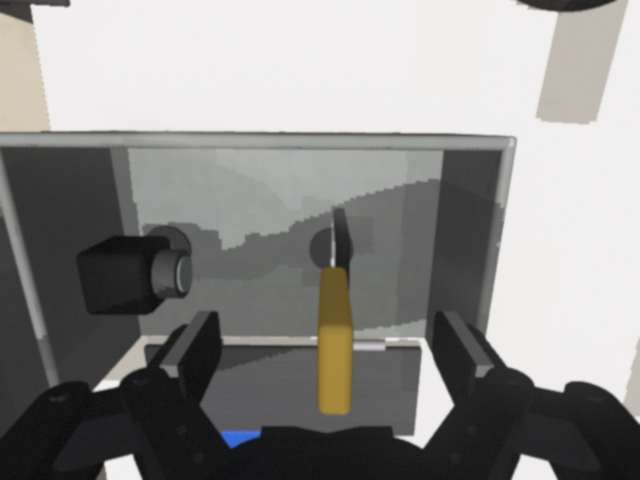

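>>> move_arm --gripper '[1,0,0,0,0]' --pt "0.1 0.3 0" --pt "0.1 0.3 0" --pt "0.1 0.3 0" --pt "0.1 0.3 0" --pt "0.1 0.3 0" --twist '[0,0,0,0,0]' --squeeze 20

```text
t: 7.8
eef_pos: [0.5357, 0.2483, 0.1774]
tool_rot: [0.0, 0.685, 0.728, 0.0]
contact_force: [0.6, 0.6, -0.4]
gripper_width: 0.452
```

>>> move_arm --gripper '[0,0,0,0,0]' --pt "0 0 0" --pt "0 0 0" --pt "0 0 0" --pt "0 0 0" --pt "0 0 0" --twist '[0,0,0,0,0]'

```text
t: 8.22
eef_pos: [0.5346, 0.2481, 0.1771]
tool_rot: [-0.001, 0.685, 0.728, -0.001]
contact_force: [-4.8, -1.2, 5.4]
gripper_width: 0.137
```

```bash
python3 -c "
from h import *
r=read_camera('wrist')
im=cv2.cvtColor(r['pixels'],cv2.COLOR_RGB2BGR); cv2.imwrite('pics/w7.png',im)
cmd([.5345,.247,.176],51.7)
"
```

```text
t 8.27 pos [0.5345 0.2481 0.1771] yang 3.51 tilt [-0.002 -0.    -1.   ] F [-4.8 -0.   4.6] g 0.135 -> shift cm [-0.11 -0.01  0.11] twist -0.8411
```

View pics/w7.png

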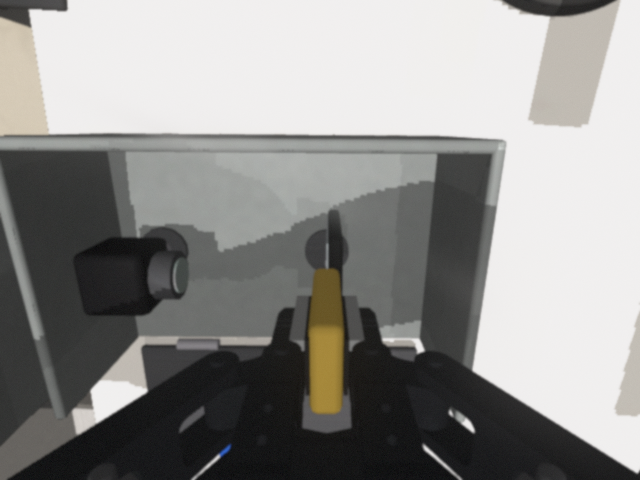

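>>> move_arm --gripper '[0,0,0,0,0]' --pt "0 -0.1 0" --pt "0 -0.1 0" --pt "0 -0.1 0" --pt "0 -0.1 0" --pt "0 -0.1 0" --twist '[-0.06,-0.12,-0.18,-0.24,-0.3]'

```text
t: 8.68
eef_pos: [0.5338, 0.248, 0.1771]
tool_rot: [-0.001, 0.567, 0.823, -0.001]
contact_force: [-4.8, -0.8, 4.0]
gripper_width: 0.14
```

>>> move_arm --gripper '[0,0,0,0,0]' --pt "0 0 0" --pt "0 0 0" --pt "0 0 0" --pt "0 0 0" --pt "0 0 0" --twist '[-0.06,-0.12,-0.18,-0.24,-0.3]'

```text
t: 9.1
eef_pos: [0.5334, 0.2478, 0.1771]
tool_rot: [-0.001, 0.438, 0.899, -0.001]
contact_force: [-6.5, -1.7, 6.6]
gripper_width: 0.137
```

>>> move_arm --gripper '[0,0,0,0,0]' --pt "0 0 0" --pt "0 0 0" --pt "0 0 0" --pt "0 0 0" --pt "0 0 0" --twist '[-0.06,-0.12,-0.18,-0.24,-0.24]'

```text
t: 9.52
eef_pos: [0.533, 0.2474, 0.1771]
tool_rot: [-0.002, 0.327, 0.945, -0.001]
contact_force: [-7.1, -3.4, 7.9]
gripper_width: 0.134
```

```bash
python3 -c "
from h import *
r=read_camera('wrist')
im=cv2.cvtColor(r['pixels'],cv2.COLOR_RGB2BGR); cv2.imwrite('pics/w8.png',im)
for n in ('scene','top'):
  r=read_camera(n); cv2.imwrite(f'pics/{n}8.png',cv2.cvtColor(r['pixels'],cv2.COLOR_RGB2BGR))
cmd([.5335,.247,.176],51.7)
"
```

```text
t 9.67 pos [0.533  0.2474 0.1771] yang 51.61 tilt [-0.004 -0.001 -1.   ] F [-7.1 -2.4  8.5] g 0.136 -> shift cm [-0.06 -0.01  0.11] twist -0.0016
```

View pics/w8.png

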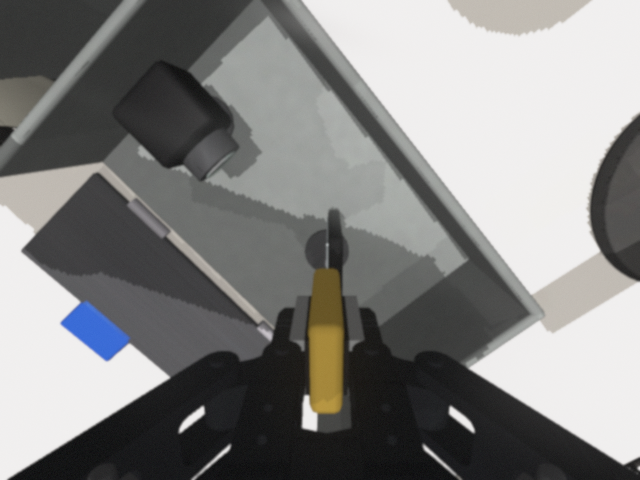

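View pics/scene8.png

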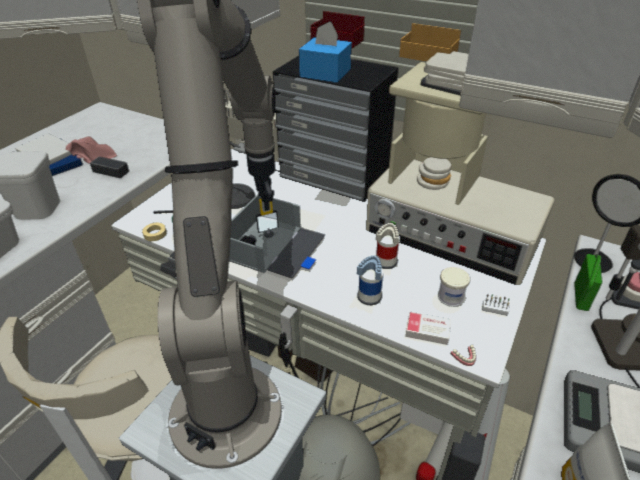

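```bash
python3 - <<'E'
from h import *
def ang(g,r,pts,z):
    R,t=np.array(r["R"]),np.array(r["t"]); c=-R.T@t
    d=np.c_[(pts[:,0]-r["cx"])/r["fx"],(pts[:,1]-r["cy"])/r["fy"],np.ones(len(pts))]@R
    X=c+d*((z-c[2])/d[:,2])[:,None]
    v=cv2.fitLine(X[:,:2].astype(np.float32),cv2.DIST_HUBER,0,.01,.01).ravel(); m=X.mean(0)
    print(np.degrees(np.arctan2(v[1],v[0]))%180,m, "perp dist edge",)
    return X
d=np.load("w5.npz"); g=cv2.GaussianBlur(d["pixels"].mean(2),(0,0),1)
pts=[]
for u in range(150,440,5):
    col=np.diff(g[100:150,u]); k=col.argmin(); pts.append((u,100+k+.5))
pts=np.array(pts); print(pts[[0,-1]]); ang(g,d,pts,.09)
r=read_camera("wrist"); g=cv2.GaussianBlur(r["pixels"].mean(2),(0,0),1)
pts=[]
for v in range(30,280,5):
    row=np.diff(g[v,:]); c=int(300+(v-5)*(535-300)/(305-5)); lo=c-15; k=row[lo:c+40].argmax(); pts.append((lo+k+.5,v))
pts=np.array(pts); print(pts[[0,20,-1]]); ang(g,r,pts,.09)
for n in ('scene','top','wrist'):
  read_camera(n)
  for q in ('view_line','red_band','mirror_grip','flap_tab'):
    print(n,q,[(np.round(x['centre'],4),round(x['p'],2)) for x in spot_point(q,n)[:2]])
E
```

```text
[[150.  125.5]
 [435.  130.5]]
3.0394127 [0.50557863 0.32180916 0.09      ] perp dist edge
[[323.5  30. ]
 [402.5 130. ]
 [516.5 275. ]]
3.065992 [0.50622137 0.32133116 0.09      ] perp dist edge
scene view_line [(array([0.5346, 0.2476, 0.0543]), 0.53)]
scene red_band [(array([ 0.5954, -0.1075,  0.0528]), 0.78)]
scene mirror_grip [(array([0.5323, 0.2478, 0.1271]), 0.82)]
scene flap_tab [(array([0.4776, 0.0757, 0.0131]), 0.66)]
top view_line [(array([0.5338, 0.2449, 0.0579]), 0.59)]
top red_band [(array([ 0.598 , -0.1045,  0.054 ]), 0.65)]
top mirror_grip [(array([0.531 , 0.2436, 0.1188]), 0.44), (array([ 0.4979,  0.2472, -0.0033]), 0.23)]
top flap_tab [(array([0.4806, 0.074 , 0.0113]), 0.77)]
wrist view_line [(array([0.5344, 0.245 , 0.0538]), 0.88)]
wrist red_band []
wrist mirror_grip [(array([0.5335, 0.2471, 0.1196]), 0.6)]
wrist flap_tab [(array([0.483 , 0.0715, 0.0095]), 0.57)]
```

>>> move_arm --gripper '[0,0,0,0,0]' --pt "0 0 0" --pt "0 0 0" --pt "0 0 0" --pt "0 0 0" --pt "0 0 0" --twist '[0,0,0,0,0]'

```text
t: 10.88
eef_pos: [0.5331, 0.2474, 0.1771]
tool_rot: [-0.001, 0.329, 0.944, -0.001]
contact_force: [-7.3, -3.0, 7.3]
gripper_width: 0.135
```

```bash
python3 - <<'E'
from h import *
# independent check: triangulate red band mask centre; compare to start
out=[]
for n in ('scene','top'):
    r=read_camera(n); hsv=cv2.cvtColor(r["pixels"],cv2.COLOR_RGB2HSV)
    m=cv2.inRange(hsv,(0,150,50),(8,255,255))|cv2.inRange(hsv,(172,150,50),(180,255,255))
    u,v=proj(r,[[.596,-.107,.055]])[0].astype(int); box=np.zeros_like(m); box[v-18:v+18,u-18:u+18]=1; m=m*box
    ys,xs=np.nonzero(m); print(n,len(xs),xs.min(),xs.max(),"proj net",proj(r,[[.596,-.107,.055]])[0], "mid",(xs.min()+xs.max())/2,ys.mean())
cmd([.533,.2474,.177],51.7)
print(np.abs(get_obs()["joint_vel"]).max())
E
```

```text
scene 204 377 396 proj net [386.52822306 246.38906181] mid 386.5 252.02450980392157
top 3 392 404 proj net [396.34888801 244.34777388] mid 398.0 249.33333333333334
t 10.98 pos [0.5331 0.2474 0.1771] yang 51.61 tilt [-0.003 -0.001 -1.   ] F [-7.1 -3.7  8.5] g 0.137 -> shift cm [ 0.   -0.01  0.01] twist -0.0016
0.0007786095219411671
```

Everything agrees and the arm is at rest, so I'm handing in.

```bash
python3 -c "
from station import *
print(hand_in())"
```

```text
the job is handed in; nothing more can be done
None
```

I pushed the flap open from inside the box with the fingers shut and it fell fully open. I then gripped the yellow tab at 20 N, turned the mirror about 48.5° counter-clockwise, and handed in at about 11 s while still holding it. `hand_in` gives no verdict, so what follows is my own checks.

- **Flap:** the networks place its tab at about 11 mm above the bench, which is where it should be when lying open.
- **Aim:** the reflected line of sight works out at 280.15° and the red band lies at about 280.0°. At that distance this is about 1 mm off, plus a few mm of measurement error, against the 26 mm allowed. This is calculated from the gripper angle and the box's measured direction; I had no picture from the box's own camera.
- **Grip:** the last wrist picture shows the tab square between the pads. The gripper opening was steady at 0.136 and joint speeds were under 0.001 rad/s. The force reading on the tool was about 11 N, which is a steady side load and not the finger force itself.
- **Red post:** it did not move measurably. The scene camera's red pixels match its position.
- **Other things on the bench:** I planned the path clear of them and nothing looked displaced in the final scene picture, but I did not measure them again.

Two checks disagreed or failed:
- **Box direction:** the first fit gave 93.5° and the wrist camera's edge fits gave 93.05°. I used the wrist value for the final check; the difference shifts the aim by only 2–3 mm.
- **Red band from the top camera:** only 3 pixels passed the colour filter, so that check says nothing. I relied on the scene camera and the networks instead.

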